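# Free the seized drum lock and load a sanding sleeve

## Task

The black wing knob on the drum sander's sloping front is seized: rock it back and forth between its stops in small arcs until it breaks free, then turn it anticlockwise fully open so that the jaws draw into the drum. Then slide the sanding sleeve that fits (the wider one) down over the upright drum until it sits fully home on the flange, and let go. Do not knock over or shove aside the thin sleeve, the glue bottle or the wood offcut.

Things in the scene. Friction and masses are not known exactly. Their poses are not given: they have to be found in the camera images.
- knob (a joint): Wing knob angle (rad), + = anticlockwise seen from its face (opening). Starts near 0, seized: stops at about -0.25 and +0.25, 0.2 N m to move. Full swings from stop to stop loosen it, short ones do not; after 2 to 4 swings each way, the last to the - stop, the + stop vanishes and it turns lightly to its end stop, 1.25 = fully open (over 1.0 is enough). It stays where it is left.
- knob_grip (a point): Grip point on the knob's axis, 46 mm out from the sloping front. Black blade 80 mm long, 14 thick, from 22 to 62 mm above the slope (16 mm beyond this point), on a hub 42 mm wide, 23 high. x = along the blade, y = through its thickness, z = outward along the turning axis, which leans 35 degrees from vertical to the machine's front (the robot's right, -y). Turns with the knob.
- drum_seat (a point): Centre of the top of the flange (72 mm wide) on the sander's table, 118 mm above the bench, on the axis of the upright aluminium drum; z up, -x to the front. The drum is 40 mm thick and rises 86 mm above this point, its top 8 mm tapered. Four dark jaws, 43 to 73 mm above it, stick out to radius 27 mm with the knob at 0, about 20 mm with it open.
- sander: The grey machine, origin centred under it on the bench, -x = its front, which looks roughly to the robot's right. Casting 230 mm wide, from x = -205 to +130 mm, with a steel table 250 mm wide, 112 mm high, from x = -85 to +130. The drum stands at x = +20 mm, the knob's foot on the slope at x = -148, z = 60 mm. It does not move.
- sleeve_mid (a point): Centre (half-way up) of the wider sanding sleeve, a brown tube standing upright on the bench: outer diameter 60 mm, bore 47 mm, 80 mm tall, open at both ends, about 120 g; z along its axis. Fully home on the drum this point is 40 mm above the flange.
- thin_sleeve_mid (a point): Centre of the thinner brown sleeve, 44 mm outside, 32 mm bore, 80 mm tall, standing upright on the bench: too narrow for the drum; leave it.
- glue_mid (a point): Centre of the upright white glue bottle, 60 mm across, 170 mm tall, standing on the bench: leave it.
- offcut_mid (a point): Centre of the brown wood offcut, 140 x 60 x 38 mm, lying on the bench: leave it.

How it is judged:
By the outcome, as a careful person would: the job done as asked, in the order asked, and still so for the second after the job is handed in, with the robot touching nothing.
It also fails if it takes over 67 s, if anything falls off the work surface, if the arm or the gripper's body presses on something with over 40 N, if the wrist force passes 120 N, or if a joint passes its speed limit or range.

## Robot

A 7-joint arm with a two-finger parallel gripper is mounted at the origin on the work surface. World frame = base frame: x ahead of the robot, y to its left, z up, the work surface at z = 0. Lengths are in m, angles in rad, forces in N, time in s.
With the tool pointing down it reaches from about 0.4 to 0.875 m from the base axis. Payload 19.3 kg.
Tool frame: the origin (TCP) lies at the very end of the fingers, on their centre line; the grasp point (between the pads) lies 19 mm behind it; z points along the fingers, y is the line along which they close (so a half turn about z gives the same grasp; the last joint's range is limited). The gripper opens to 85 mm and grips with 20 to 120 N. Pads are 22 mm wide; open, the fingers measure 114 mm over their backs; the gripper's body (76 mm by 85 mm) begins 54 mm behind the grasp point. The pads swing forward as they close: fully open they stand 13 mm farther back than shut.
Start: joints at [-1.197, 0.521, -0.036, 1.599, 0.021, 1.021, -0.113], TCP at [0.268, 0.564, 0.231] pointing down, gripper open.
Joint ranges: [-2.91, 2.91], [-0.3, 2.13], [-1.5, 1.42], [0.17, 2.43], [-1.26, 4.41], [0.16, 1.93], [-2.52, 2.52]. Speed limits (rad/s): [1.89, 1.89, 2.39, 2.39, 3.01, 3.01, 3.01].

## Interface

Orientations are given as [roll, pitch, yaw] about the fixed x, y, z axes, in that order (R = Rz(yaw) Ry(pitch) Rx(roll)).
In Python, from workcell import monitor, optics, job_done gives the robot as it stands.
- The arm moves only by the shell command python3 -m handwheel 'ROWS' [FORCE]. ROWS is JSON, a list of rows, each an object of numbers: "dx", "dy", "dz": the shift along the tool's x, y, z in cm; "wx", "wy", "wz": the turn, a rotation vector about the tool's x, y, z in rad; "claw": the opening in per cent of the stroke, from 0 (shut) to 100 (fully open). A call has 1 to 8 rows; each row shifts and turns the commanded pose from where the row before left it, along the tool's axes as they then stand; what a row does not reach is not made up. A row lasts 1/8 s, in which the tool goes at most 62.5 mm and 10.7 degrees, less where a joint would pass 70% of its speed; a pose out of reach is approached as far as the arm can. A call with a gripper value outside its range is refused whole. The fingers move at their own pace and stop on an object; FORCE is the grip in N (left out, the last holds). Time passes only in rows, so rows that do not move let the fingers close. It gives the time, the measured TCP pose, the force, the opening and the grip force at its end, in the units of the state.
- monitor.observe(): the state, without advancing time (a new reading comes with each control period).
- optics.grab_frame(name): name is "side" or "top" or "wrist"; returns a dict with "frame" (384x512x3 uint8, blue, green, red), "fovy" (degrees; the focal length in pixels is half the picture's height over the tangent of half this angle, whatever the lens; pixels are square), "cx", "cy" (the principal point, pixels), "R" (3x3) and "t" (3): a world point X has camera coordinates R X + t. Camera axes: x right, y down, z forward; pixel columns grow to the right and rows downward; lengths in m; the calibration is good to about 2 mm. The wrist camera is an equidistant fisheye: a pixel r from the principal point sees the ray r / f radians off the axis. A picture is of the moment at which its call begins. There is no depth.
- job_done(): hands the job in; it is judged then, once.
Trained networks look in the newest picture that a camera, given by its name, has taken for a name from the list of things; names that differ only in an ending like _2 or _b are one class to them, and where a whole thing is asked for, a point or a joint stands for the part that bears it (a point fixed in the world has none). Each returns a list of dicts, best first, with "p" (0 to 1); they miss things now and then, are a little off and sometimes report something else, mostly with a low value. They report only what shows in the picture. A call takes as long as a camera call.
- optics.masks_of(name, camera): "region" (384x512 bool, what is visible of it) and "rect" ([left, top, width, height] in pixels, round what is visible of it).
The state is a dict: "clock": time; "qpos": joint angles; "qd": joint speeds; "joint_efforts": joint torques, N m; "position": TCP position; "tool_rot": TCP orientation; "force": force on the tool from outside, world axes, zero at the start; "moment": the same for the moment, N m; "grip_width": finger opening in m; "finger_force": force on a finger pad.
Only numpy, scipy, OpenCV 4.12 (cv2) and the standard library are available. Lean on these libraries where they do the work, as an engineer would, in place of code of your own. Each camera call takes 0.05 s, during which the arm holds its last target. There are 200 camera calls.

## Working session

There is one attempt and no reset: what is moved stays moved. The work goes in short steps, Python scripts to look and compute and a shell command to move; the robot and the scene stay as the last step left them, time stands still between calls to the robot, and variables do not carry over. Pictures are saved under pics/ and viewed, at most 10 in all, crops included, and the job is handed in when it is done.

```bash
ls; mkdir -p pics
cat > h.py <<'E'
import numpy as np, cv2
from workcell import monitor, optics
np.set_printoptions(precision=4,suppress=True)
def grab(c):
    return optics.grab_frame(c)
E
python3 - <<'E'
from h import *
s=monitor.observe(); print(s)
ims=[]
for c in ["side","top"]:
    f=grab(c); print(c,f["fovy"],f["cx"],f["cy"],f["R"],f["t"]); ims.append(f["frame"])
    np.savez(f"{c}.npz",**{k:np.array(v) for k,v in f.items()})
    for n in ["knob","sander","sleeve_mid","thin_sleeve_mid","glue_mid","offcut_mid"]:
        for d in optics.masks_of(n,c)[:2]:
            m=d["region"]; v,u=np.nonzero(m); print(c,n,round(d["p"],2),d["rect"],u.mean().round(1),v.mean().round(1),m.sum())
for c,i in zip("st",ims): cv2.imwrite(f"pics/{c}0.png",i)
cv2.imwrite("pics/a.png",cv2.resize(np.vstack(ims),(400*1,600)) if 0 else np.hstack([cv2.resize(i,(400,300)) for i in ims]))
E
```

```text
pics
{'clock': 0.0, 'qpos': array([-1.1972,  0.522 , -0.0363,  1.6   ,  0.0212,  1.0211, -0.1128]), 'qd': array([-0.0007,  0.0018, -0.0005, -0.0001, -0.0004, -0.0003, -0.0005]), 'joint_efforts': array([  0.0025, -92.71  ,   1.9816, -36.9953,   0.0181,   0.008 ,
        -0.    ]), 'position': array([0.2683, 0.5641, 0.2307]), 'tool_rot': array([-3.1405,  0.0001,  2.6978]), 'force': array([ 0.1106, -0.2919,  1.2438]), 'moment': array([-0.0288,  0.0314, -0.0159]), 'finger_force': 0.0, 'grip_width': 0.08538036725574379}
side 51.1098168076375 256.74149252354636 188.87845378166497 [[ 0.8191 -0.5733  0.019 ]
 [-0.4277 -0.6325 -0.6458]
 [ 0.3823  0.5208 -0.7633]] [-0.4551  0.2802  1.0344]
side knob 0.56 [288.8, 181.7, 20.5, 32.5] 299.2 200.7 364
side sander 0.71 [205.5, 125.6, 127.0, 119.2] 270.7 182.1 8943
side sander 0.65 [161.4, 133.0, 21.4, 32.2] 170.0 147.0 529
side sleeve_mid 0.78 [162.6, 134.1, 18.8, 28.7] 170.1 146.3 501
side thin_sleeve_mid 0.56 [290.7, 269.8, 19.7, 29.4] 300.7 284.2 419
side glue_mid 0.84 [224.2, 83.7, 15.3, 45.1] 230.6 107.3 632
side offcut_mid 0.8 [356.8, 247.7, 40.6, 52.4] 376.3 274.3 1194
top 42.38193178347528 254.78490189036003 200.26987016461038 [[ 0.0227 -0.9997  0.01  ]
 [-0.9939 -0.0236 -0.1078]
 [ 0.108  -0.0075 -0.9941]] [-0.0324  0.5479  1.6265]
top knob 0.69 [276.1, 168.9, 26.0, 16.2] 287.1 178.4 284
top sander 0.64 [189.8, 140.0, 109.7, 78.4] 244.4 178.5 7852
top thin_sleeve_mid 0.71 [335.7, 214.3, 11.2, 12.4] 342.2 223.2 149
top glue_mid 0.63 [131.6, 140.6, 23.4, 28.1] 143.7 154.1 391
top offcut_mid 0.8 [346.5, 145.6, 33.4, 41.9] 365.3 166.3 854
```

View pics/s0.png

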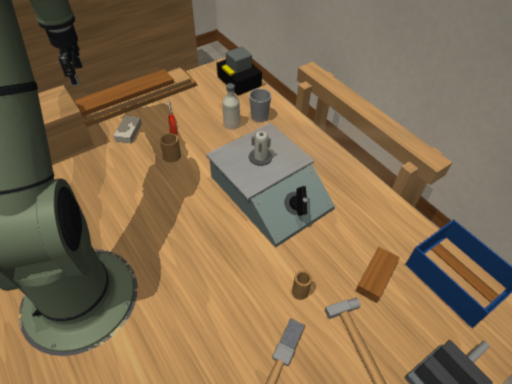

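View pics/t0.png

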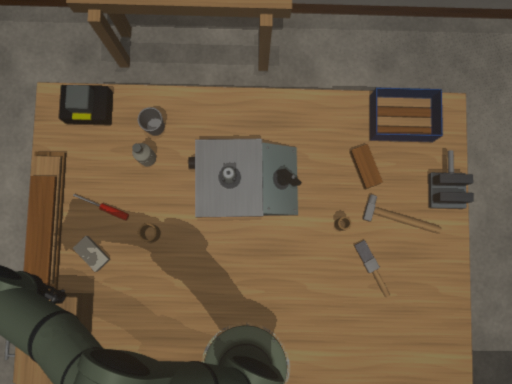

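Side: the drum is at about (261,147), the knob at (299,201), the wide sleeve at (170,147) and the thin sleeve at (301,284). Top: the drum is at (229,175), the knob at (286,178) and the sleeve ring at (150,233). I'll zoom in on the sander for its corners.

Run:
```python
from h import *
a=cv2.imread("pics/t0.png")[132:222,183:308]; b=cv2.imread("pics/s0.png")[120:245,203:338]
a=cv2.resize(a,None,fx=3.2,fy=3.2,interpolation=3); b=cv2.resize(b,None,fx=2.9,fy=2.9,interpolation=3)
h=max(a.shape[0],b.shape[0]); a=cv2.copyMakeBorder(a,0,h-a.shape[0],0,0,0); b=cv2.copyMakeBorder(b,0,h-b.shape[0],0,0,0)
print(a.shape,b.shape); cv2.imwrite("pics/z.png",np.hstack([a,b]))
```

```text
(362, 400, 3) (362, 392, 3)
```

View pics/z.png

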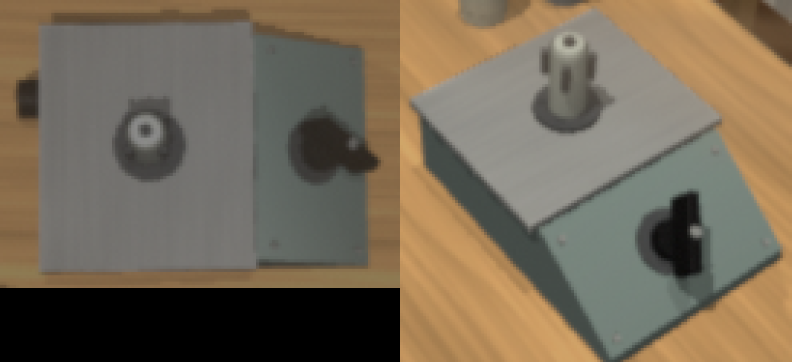

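```bash
cat >> h.py <<'E'
from scipy.optimize import least_squares, minimize
def cam(c): 
    d=np.load(f"{c}.npz"); return d
def proj(d,P):
    P=np.atleast_2d(P)@d["R"].T+d["t"]; f=192/np.tan(np.radians(float(d["fovy"]))/2)
    return np.c_[float(d["cx"])+f*P[:,0]/P[:,2], float(d["cy"])+f*P[:,1]/P[:,2]]
def Rz(a): c,s=np.cos(a),np.sin(a); return np.array([[c,-s,0],[s,c,0],[0,0,1]])
def ray(d,uv,z):
    f=192/np.tan(np.radians(float(d["fovy"]))/2); r=d["R"].T@np.array([(uv[0]-float(d["cx"]))/f,(uv[1]-float(d["cy"]))/f,1]); o=-d["R"].T@d["t"]
    return o+r*(z-o[2])/r[2]
def cyl(r,h0,h1): 
    a=np.linspace(0,2*np.pi,40); q=np.c_[r*np.cos(a),r*np.sin(a)]
    return np.vstack([np.c_[q,0*a+h0],np.c_[q,0*a+h1]])
def sander_pts(p,P): return np.atleast_2d(P)@Rz(p[2]).T+[p[0],p[1],0]
# slope frame at foot: z outward (leaning to -x), x downhill
c,s=np.cos(np.radians(35)),np.sin(np.radians(35))
RK=np.array([[-c,0,-s],[0,-1,0],[-s,0,c]])
RK=np.c_[[-c,0,-s],np.cross([-s,0,c],[-c,0,-s]),[-s,0,c]]
E
python3 - <<'E'
from h import *
T,S=cam("top"),cam("side")
C=np.array([[.13,-.125,.112],[-.085,-.125,.112],[-.085,.125,.112],[.13,.125,.112],[.02,0,.204]])
pt=(np.array([[40,24],[251,22],[254,268],[40,272],[146,130]])+.5)/3.2-.5+[183,132]
ps=(np.array([[195,10],[320,122],[132,228],[12,103],[170,41]])+.5)/2.9-.5+[203,120]
def res(p): return np.r_[(proj(T,sander_pts(p,C))-pt).ravel(),(proj(S,sander_pts(p,C))-ps).ravel()]
r=least_squares(res,[.6,.1,1.57]); p=r.x; print("sander",p,r.cost); print(r.fun.reshape(-1,2))
np.save("sander.npy",p)
seat=sander_pts(p,[.02,0,.118])[0]; foot=sander_pts(p,[-.148,0,.06])[0]
print("seat",seat,"foot",foot)
# knob silhouette
ims={}
def black(name):
    im=cv2.imread(f"pics/{name}0.png").max(2)
    return im
d=.01
def blade(th):
    B=np.array([[x,y,z] for x in(-.04,.04) for y in(-.007,.007) for z in(.022,.062)])@Rz(th).T
    return sander_pts(p,B@RK.T+[-.148,0,.06])
hub=sander_pts(p,cyl(.021,0,.023)@RK.T+[-.148,0,.06])
def sc(th):
    out=[]
    for n,D,box in (("t",T,(265,160,310,200)),("s",S,(275,170,325,235))):
        m=np.zeros((384,512),np.uint8)
        for q in (blade(th),hub): cv2.fillConvexPoly(m,cv2.convexHull(np.round(proj(D,q)*16).astype(np.int32)),1,shift=4)
        b=(black(n)<48)
        k=np.zeros_like(b); k[box[1]:box[3],box[0]:box[2]]=1; b&=k
        out.append((m.astype(bool)&b).sum()/(m.astype(bool)|b).sum())
    return np.round(out,3)
for th in np.arange(-1.6,1.6,.2): print(round(th,2),sc(th),end=' ')
print()
for th in np.arange(-.3,.31,.05): print(round(th,2),sc(th),end=' ')
print()
# cylinders from side masks / top rects
def fit(D,rect,rad,h):
    def f(x):
        q=proj(D,cyl(rad,0,h)+[x[0],x[1],0]); return np.r_[q.min(0)-rect[:2],q.max(0)-np.array(rect[:2])-rect[2:]+0]
    r=least_squares(f,[.5,0]); return r.x, r.fun
print("sleeve side",fit(S,[162.6,134.1,18.8,28.7],.03,.08),"top ring",ray(T,(150,233),.08))
print("thin",fit(S,[290.7,269.8,19.7,29.4],.022,.08),fit(T,[335.7,214.3,11.2,12.4],.022,.08))
print("glue",fit(S,[224.2,83.7,15.3,45.1],.03,.17),fit(T,[131.6,140.6,23.4,28.1],.03,.17))
print("offcut",ray(T,(365.3,166.3),.038))
E
```

```text
sander [0.6124 0.044  1.6086] 4.631200197291749
[[-0.4457  0.0745]
 [ 0.4383 -0.135 ]
 [ 0.808   0.3957]
 [-0.2843  0.1174]
 [-0.2455  0.2159]
 [ 0.3488 -0.5573]
 [ 1.4333 -1.2961]
 [-0.4234  0.3012]
 [-0.9255 -0.9895]
 [ 0.0328  1.2505]]
seat [0.6116 0.064  0.118 ] foot [ 0.618  -0.1039  0.06  ]
-1.6 [0.413 0.433] -1.4 [0.443 0.438] -1.2 [0.462 0.485] -1.0 [0.499 0.59 ] -0.8 [0.535 0.68 ] -0.6 [0.583 0.735] -0.4 [0.631 0.714] -0.2 [0.598 0.666] -0.0 [0.508 0.597] 0.2 [0.462 0.522] 0.4 [0.453 0.463] 0.6 [0.436 0.428] 0.8 [0.409 0.414] 1.0 [0.397 0.421] 1.2 [0.398 0.43 ] 1.4 [0.406 0.437] 
-0.3 [0.644 0.702] -0.25 [0.627 0.687] -0.2 [0.598 0.666] -0.15 [0.561 0.649] -0.1 [0.539 0.63 ] -0.05 [0.514 0.604] -0.0 [0.508 0.597] 0.05 [0.488 0.571] 0.1 [0.484 0.56 ] 0.15 [0.472 0.545] 0.2 [0.462 0.522] 0.25 [0.457 0.512] 0.3 [0.456 0.493] 
sleeve side (array([0.4355, 0.3202]), array([-1.3801, -0.6678,  1.4559,  0.5655])) top ring [0.4293 0.3149 0.08  ]
thin (array([ 0.4757, -0.3067]), array([-0.3657, -0.4619,  0.3451,  0.4395])) (array([ 0.4861, -0.3069]), array([-3.3134, -1.2115,  3.1588,  1.2511]))
glue (array([0.6906, 0.3453]), array([-1.4819, -2.3166,  1.6368,  2.1067])) (array([0.681, 0.344]), array([-2.9271, -0.2099,  3.2548,  0.2096]))
offcut [ 0.6712 -0.3883  0.038 ]
```

```bash
cat >> h.py <<'E'
from scipy.spatial.transform import Rotation as Ro
P0=np.load("sander.npy"); FOOT=sander_pts(P0,[-.148,0,.06])[0]; SEAT=sander_pts(P0,[.02,0,.118])[0]
RKW=Rz(P0[2])@RK
def knob_R(phi):  # tool rotation, x = -blade dir
    R=RKW@Rz(phi); return np.c_[-R[:,0],R[:,1],-R[:,2]]
def down(yaw): return Ro.from_euler("xyz",[np.pi,0,yaw]).as_matrix()
def cur(): 
    s=monitor.observe(); return s["position"],Ro.from_euler("xyz",s["tool_rot"]).as_matrix()
def plan(p0,R0,p1,R1,n):
    w=Ro.from_matrix(R0.T@R1).as_rotvec()/n
    M=sum(R0@Ro.from_rotvec(w*k).as_matrix() for k in range(n))
    d=np.linalg.solve(M,p1-p0)*100
    print(n,"rows: d(cm)",np.round(d,3),"w",np.round(w,4),"|d|",round(np.linalg.norm(d),2))
E
python3 - <<'E'
from h import *
p,R=cur()
A=np.array([.46,.22,.33]); RA=down(np.radians(110))
plan(p,R,A,RA,8)
ax=RKW[:,2]; B=FOOT+ax*(.027+.13); RB=knob_R(-.45); print(B,RB,np.linalg.det(RB))
plan(A,RA,B,RB,8)
E
```

```text
8 rows: d(cm) [-4.856 -1.391 -1.233] w [ 0.     -0.      0.0972] |d| 5.2
[ 0.6214 -0.1939  0.1886] [[ 0.4068  0.9133 -0.0217]
 [ 0.7535 -0.322   0.5732]
 [ 0.5165 -0.2495 -0.8192]] 0.9999999999999998
8 rows: d(cm) [-5.705  1.999  0.191] w [0.0054 0.078  0.0921] |d| 6.05
```

```bash
python3 -m handwheel '[{"dx":-4.86,"dy":-1.39,"dz":-1.23,"wz":0.097},{"dx":-4.86,"dy":-1.39,"dz":-1.23,"wz":0.097},{"dx":-4.86,"dy":-1.39,"dz":-1.23,"wz":0.097},{"dx":-4.86,"dy":-1.39,"dz":-1.23,"wz":0.097},{"dx":-4.86,"dy":-1.39,"dz":-1.23,"wz":0.097},{"dx":-4.86,"dy":-1.39,"dz":-1.23,"wz":0.097},{"dx":-4.86,"dy":-1.39,"dz":-1.23,"wz":0.097},{"dx":-4.86,"dy":-1.39,"dz":-1.23,"wz":0.097}]'
python3 - <<'E'
from h import *
p,R=cur(); print(p,R,monitor.observe()["qpos"])
B=FOOT+RKW[:,2]*(.027+.13); plan(p,R,B,knob_R(-.45),8);plan(p,R,B,knob_R(-.45),10)
E
```

```text
[0.2684 0.5645 0.2313] [[-0.9031  0.4294  0.0001]
 [ 0.4294  0.9031  0.0001]
 [-0.      0.0001 -1.    ]] [-1.1972  0.5214 -0.0363  1.5995  0.0213  1.0211 -0.1128]
8 rows: d(cm) [-11.387  -0.375  -2.647] w [-0.0265  0.08    0.1859] |d| 11.7
10 rows: d(cm) [-9.102 -0.125 -2.192] w [-0.0212  0.064   0.1487] |d| 9.36schema error: expected keys dx, dy, dz, wx, wy, wz, claw
```

```bash
python3 -m handwheel '[{"dx":-4.86,"dy":-1.39,"dz":-1.23,"wx":0,"wy":0,"wz":0.097,"claw":100},{"dx":-4.86,"dy":-1.39,"dz":-1.23,"wx":0,"wy":0,"wz":0.097,"claw":100},{"dx":-4.86,"dy":-1.39,"dz":-1.23,"wx":0,"wy":0,"wz":0.097,"claw":100},{"dx":-4.86,"dy":-1.39,"dz":-1.23,"wx":0,"wy":0,"wz":0.097,"claw":100},{"dx":-4.86,"dy":-1.39,"dz":-1.23,"wx":0,"wy":0,"wz":0.097,"claw":100},{"dx":-4.86,"dy":-1.39,"dz":-1.23,"wx":0,"wy":0,"wz":0.097,"claw":100},{"dx":-4.86,"dy":-1.39,"dz":-1.23,"wx":0,"wy":0,"wz":0.097,"claw":100},{"dx":-4.86,"dy":-1.39,"dz":-1.23,"wx":0,"wy":0,"wz":0.097,"claw":100}]'
python3 - <<'E'
from h import *
p,R=cur(); print(p,R,monitor.observe()["qpos"])
B=FOOT+RKW[:,2]*(.027+.13); plan(p,R,B,knob_R(-.45),8);plan(p,R,B,knob_R(-.45),10)
E
```

```text
clock: 1.7
position: [0.4609, 0.2183, 0.3301]
tool_rot: [3.141, -0.0, 1.918]
force: [0.8, -0.5, -0.5]
grip_width: 0.0855
finger_force: 0.0
[0.4609 0.2183 0.3301] [[-0.3406  0.9402  0.0002]
 [ 0.9402  0.3406  0.0002]
 [ 0.0001  0.0002 -1.    ]] [-0.7617  0.241   0.2508  1.7772 -0.0656  1.1313 -0.1425]
8 rows: d(cm) [-5.681  1.993  0.2  ] w [0.0055 0.078  0.0919] |d| 6.02
10 rows: d(cm) [-4.532  1.636  0.123] w [0.0044 0.0624 0.0736] |d| 4.82
```

```bash
python3 -m handwheel '[{"dx":-5.68,"dy":1.99,"dz":0.2,"wx":0.0055,"wy":0.078,"wz":0.092,"claw":100},{"dx":-5.68,"dy":1.99,"dz":0.2,"wx":0.0055,"wy":0.078,"wz":0.092,"claw":100},{"dx":-5.68,"dy":1.99,"dz":0.2,"wx":0.0055,"wy":0.078,"wz":0.092,"claw":100},{"dx":-5.68,"dy":1.99,"dz":0.2,"wx":0.0055,"wy":0.078,"wz":0.092,"claw":100},{"dx":-5.68,"dy":1.99,"dz":0.2,"wx":0.0055,"wy":0.078,"wz":0.092,"claw":100},{"dx":-5.68,"dy":1.99,"dz":0.2,"wx":0.0055,"wy":0.078,"wz":0.092,"claw":100},{"dx":-5.68,"dy":1.99,"dz":0.2,"wx":0.0055,"wy":0.078,"wz":0.092,"claw":100},{"dx":-5.68,"dy":1.99,"dz":0.2,"wx":0.0055,"wy":0.078,"wz":0.092,"claw":100}]'
cat >> h.py <<'E'
def projw(d,P):
    P=np.atleast_2d(P)@d["R"].T+d["t"]; f=192/np.tan(np.radians(float(d["fovy"]))/2)
    rh=np.hypot(P[:,0],P[:,1]); th=np.arctan2(rh,P[:,2])
    return np.array([float(d["cx"]),float(d["cy"])])+f*(th/np.maximum(rh,1e-9))[:,None]*P[:,:2]
E
python3 - <<'E'
from h import *
p,R=cur(); print(p,R,monitor.observe()["qpos"])
f=grab("wrist"); np.savez("wrist.npz",**{k:np.array(v) for k,v in f.items()})
im=f["frame"].copy(); cv2.imwrite("pics/w1raw.png",im); print(f["fovy"],f["cx"],f["cy"])
for n in ["knob","knob_grip"]:
    for d in optics.masks_of(n,"wrist")[:1]: 
        print(n,d["p"],d["rect"]); np.save("kmask.npy",d["region"])
for th in (-.45,):
    B=np.array([[x,y,z] for z in (.022,.062) for x,y in ((-.04,-.007),(.04,-.007),(.04,.007),(-.04,.007))])@Rz(th).T
    q=projw(f,sander_pts(P0,B@RK.T+[-.148,0,.06]))
    for k in (0,4): cv2.polylines(im,[np.round(q[k:k+4]*16).astype(np.int32)],True,(0,0,255) if k else (0,255,0),1,cv2.LINE_AA,4)
im=cv2.resize(im,(768,576)); cv2.imwrite("pics/w1.png",im)
E
```

```text
clock: 2.7
position: [0.6226, -0.1933, 0.1874]
tool_rot: [-2.845, -0.545, 1.075]
force: [1.4, 1.1, -0.1]
grip_width: 0.0856
finger_force: 0.0
[ 0.6226 -0.1933  0.1874] [[ 0.4065  0.9134 -0.0218]
 [ 0.7525 -0.3211  0.575 ]
 [ 0.5182 -0.2502 -0.8178]] [ 0.2691  0.8403  0.3577  1.3589 -0.7637  1.4487  0.4355]
65.70646984690485 255.3120607467163 191.38335138277
knob 0.64 [232.8, 138.5, 43.8, 95.9]
knob_grip 0.87 [234.8, 141.8, 41.3, 94.6]
```

View pics/w1.png

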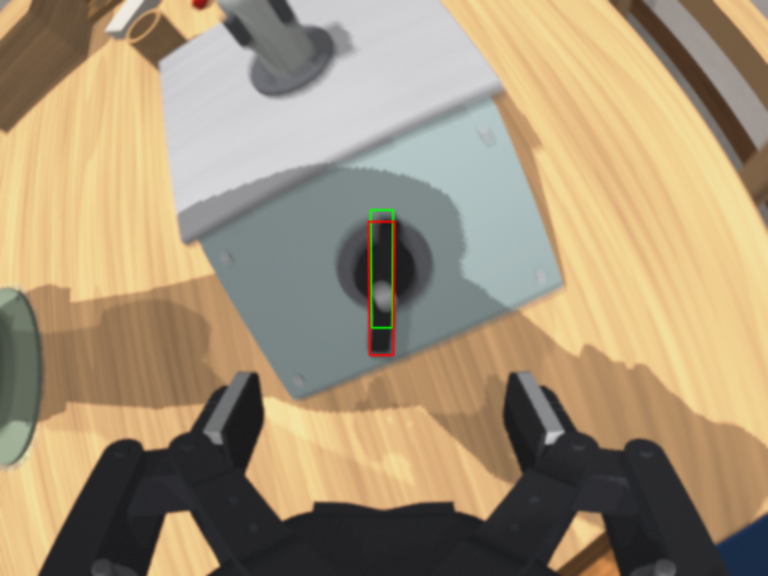

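Blade seen from (383,220) to (380,353) in the picture. It agrees with the model outline to about 1 mm, with a knob heading of about -0.47 from downhill. Next I descend along the axis.

Run:
```python
from h import *
p,R=cur(); plan(p,R,FOOT+RKW[:,2]*.028,knob_R(-.47),6)
```

```text
6 rows: d(cm) [ 0.064 -0.004  2.113] w [-0.0005  0.0001  0.0023] |d| 2.11
```

```bash
python3 -m handwheel '[{"dx":0.06,"dy":0,"dz":2.6,"wx":0,"wy":0,"wz":0.003,"claw":100},{"dx":0.06,"dy":0,"dz":2.6,"wx":0,"wy":0,"wz":0.003,"claw":100},{"dx":0.06,"dy":0,"dz":2.6,"wx":0,"wy":0,"wz":0.003,"claw":100},{"dx":0.06,"dy":0,"dz":2.4,"wx":0,"wy":0,"wz":0.003,"claw":100},{"dx":0.06,"dy":0,"dz":1.5,"wx":0,"wy":0,"wz":0.003,"claw":70},{"dx":0.06,"dy":0,"dz":1.0,"wx":0,"wy":0,"wz":0.003,"claw":40},{"dx":0,"dy":0,"dz":0,"wx":0,"wy":0,"wz":0,"claw":0},{"dx":0,"dy":0,"dz":0,"wx":0,"wy":0,"wz":0,"claw":0}]' 50
python3 - <<'E'
from h import *
p,R=cur(); s=monitor.observe(); print(s["force"],s["moment"]); q=RKW.T@(p-FOOT); print("tcp in knob frame",q)
E
```

```text
clock: 3.85
position: [0.6211, -0.1168, 0.0866]
tool_rot: [-2.837, -0.537, 1.059]
force: [1.0, 0.0, 1.6]
grip_width: 0.0138
finger_force: 47.9
[0.9853 0.0409 1.5607] [-0.3424  0.1435 -0.703 ]
tcp in knob frame [-0.0046  0.0026  0.0293]
```

```bash
python3 -m handwheel '[{"dx":0,"dy":0,"dz":0,"wx":0,"wy":0,"wz":0,"claw":0},{"dx":0,"dy":0,"dz":0,"wx":0,"wy":0,"wz":0,"claw":0},{"dx":0,"dy":0,"dz":0,"wx":0,"wy":0,"wz":0,"claw":0}]' 60
cat >> h.py <<'E'
def kst():
    p,R=cur(); s=monitor.observe(); x=RKW.T@R[:,0]; print("phi",round(np.arctan2(-x[1],-x[0]),4),"tcp",RKW.T@(p-FOOT),"F",RKW.T@s["force"],"M",RKW.T@s["moment"],"w",s["grip_width"],s["finger_force"],"t",s["clock"])
E
python3 -c "
from h import *
kst()"
```

```text
clock: 4.22
position: [0.6208, -0.117, 0.0865]
tool_rot: [-2.836, -0.537, 1.058]
force: [-2.4, -4.1, 6.0]
grip_width: 0.0136
finger_force: 59.7
phi -0.4659 tcp [-0.0044  0.0023  0.0292] F [-0.159  -2.5356  7.239 ] M [-0.3187 -0.7596  0.0216] w 0.013629000605766436 59.71541404724121 t 4.225
```

```bash
python3 -m handwheel '[{"dx":0,"dy":0,"dz":0,"wx":0,"wy":0,"wz":0,"claw":40},{"dx":-0.5,"dy":0,"dz":0.1,"wx":0,"wy":0,"wz":0,"claw":40},{"dx":0,"dy":0,"dz":0,"wx":0,"wy":0,"wz":0,"claw":0},{"dx":0,"dy":0,"dz":0,"wx":0,"wy":0,"wz":0,"claw":0},{"dx":0,"dy":0,"dz":0,"wx":0,"wy":0,"wz":0,"claw":0}]' 60; python3 -c "
from h import *
kst()"
```

```text
clock: 4.85
position: [0.6185, -0.1196, 0.0823]
tool_rot: [-2.836, -0.537, 1.058]
force: [1.9, -2.6, -5.3]
grip_width: 0.0131
finger_force: 59.6
phi -0.4661 tcp [ 0.0001 -0.0001  0.0273] F [ 5.235   1.7693 -2.7685] M [ 0.455  -1.8004 -0.0373] w 0.01305250615743163 59.5736825466156 t 4.85
```

```bash
python3 -m handwheel '[{"dx":0,"dy":0,"dz":0,"wx":0,"wy":0,"wz":-0.08,"claw":0},{"dx":0,"dy":0,"dz":0,"wx":0,"wy":0,"wz":-0.08,"claw":0},{"dx":0,"dy":0,"dz":0,"wx":0,"wy":0,"wz":-0.08,"claw":0},{"dx":0,"dy":0,"dz":0,"wx":0,"wy":0,"wz":-0.04,"claw":0},{"dx":0,"dy":0,"dz":0,"wx":0,"wy":0,"wz":0,"claw":0}]' 60; python3 -c "
from h import *
kst()"
```

```text
clock: 5.48
position: [0.6188, -0.1198, 0.0823]
tool_rot: [-3.011, -0.598, 1.381]
force: [5.2, -1.8, -6.8]
grip_width: 0.0132
finger_force: 85.5
phi -0.1873 tcp [0.0002 0.0002 0.0274] F [ 5.574   5.1532 -4.4404] M [ 1.1049 -1.8994 -2.1449] w 0.01324876548884306 85.52288878709078 t 5.475
```

```bash
python3 -m handwheel '[{"dx":0,"dy":0,"dz":0,"wx":0,"wy":0,"wz":0.08,"claw":0},{"dx":0,"dy":0,"dz":0,"wx":0,"wy":0,"wz":0.08,"claw":0},{"dx":0,"dy":0,"dz":0,"wx":0,"wy":0,"wz":0.08,"claw":0},{"dx":0,"dy":0,"dz":0,"wx":0,"wy":0,"wz":0.08,"claw":0},{"dx":0,"dy":0,"dz":0,"wx":0,"wy":0,"wz":0.08,"claw":0},{"dx":0,"dy":0,"dz":0,"wx":0,"wy":0,"wz":0.08,"claw":0},{"dx":0,"dy":0,"dz":0,"wx":0,"wy":0,"wz":0.08,"claw":0},{"dx":0,"dy":0,"dz":0,"wx":0,"wy":0,"wz":0,"claw":0}]' 60; python3 -c "
from h import *
kst()"
```

```text
clock: 6.48
position: [0.6182, -0.1195, 0.0824]
tool_rot: [-2.697, -0.433, 0.764]
force: [-2.6, -3.4, -2.4]
grip_width: 0.0134
finger_force: 60.0
phi -0.7457 tcp [-0.0001 -0.0003  0.0273] F [ 4.0572 -2.7184 -0.0823] M [-0.1905 -1.4966 -0.0529] w 0.013391434139265048 59.98271942138672 t 6.475
```

```bash
python3 -m handwheel '[{"dx":0,"dy":0,"dz":0,"wx":0,"wy":0,"wz":0.03,"claw":0},{"dx":0,"dy":0,"dz":0,"wx":0,"wy":0,"wz":0,"claw":0}]' 60; python3 -c "
from h import *
kst()"
```

```text
clock: 6.72
position: [0.6182, -0.1195, 0.0824]
tool_rot: [-2.685, -0.42, 0.735]
force: [-4.2, -4.9, -4.9]
grip_width: 0.0131
finger_force: 63.5
phi -0.7753 tcp [-0.0001 -0.0003  0.0273] F [ 6.6993 -4.3822 -1.3403] M [-0.4533 -1.7995  1.2511] w 0.01308973952745232 63.4955370426178 t 6.725
```

```bash
python3 -m handwheel '[{"dx":0,"dy":0,"dz":0,"wx":0,"wy":0,"wz":-0.084,"claw":0},{"dx":0,"dy":0,"dz":0,"wx":0,"wy":0,"wz":-0.084,"claw":0},{"dx":0,"dy":0,"dz":0,"wx":0,"wy":0,"wz":-0.084,"claw":0},{"dx":0,"dy":0,"dz":0,"wx":0,"wy":0,"wz":-0.084,"claw":0},{"dx":0,"dy":0,"dz":0,"wx":0,"wy":0,"wz":-0.084,"claw":0},{"dx":0,"dy":0,"dz":0,"wx":0,"wy":0,"wz":-0.084,"claw":0},{"dx":0,"dy":0,"dz":0,"wx":0,"wy":0,"wz":-0.084,"claw":0},{"dx":0,"dy":0,"dz":0,"wx":0,"wy":0,"wz":0,"claw":0}]' 60; python3 -c "
from h import *
kst()"
python3 -m handwheel '[{"dx":0,"dy":0,"dz":0,"wx":0,"wy":0,"wz":0.084,"claw":0},{"dx":0,"dy":0,"dz":0,"wx":0,"wy":0,"wz":0.084,"claw":0},{"dx":0,"dy":0,"dz":0,"wx":0,"wy":0,"wz":0.084,"claw":0},{"dx":0,"dy":0,"dz":0,"wx":0,"wy":0,"wz":0.084,"claw":0},{"dx":0,"dy":0,"dz":0,"wx":0,"wy":0,"wz":0.084,"claw":0},{"dx":0,"dy":0,"dz":0,"wx":0,"wy":0,"wz":0.084,"claw":0},{"dx":0,"dy":0,"dz":0,"wx":0,"wy":0,"wz":0.084,"claw":0},{"dx":0,"dy":0,"dz":0,"wx":0,"wy":0,"wz":0,"claw":0}]' 60; python3 -c "
from h import *
kst()"
```

```text
clock: 7.72
position: [0.6188, -0.1198, 0.0823]
tool_rot: [-3.01, -0.598, 1.378]
force: [4.0, -3.6, -7.8]
grip_width: 0.0133
finger_force: 83.6
phi -0.1898 tcp [0.0002 0.0002 0.0274] F [ 7.5281  3.8776 -4.2681] M [ 0.8607 -2.2963 -2.1083] w 0.013250776039427203 83.59913840889931 t 7.725
clock: 8.72
position: [0.6182, -0.1194, 0.0824]
tool_rot: [-2.684, -0.419, 0.733]
force: [-3.3, -4.5, -5.8]
grip_width: 0.0132
finger_force: 64.5
phi -0.7775 tcp [-0.0001 -0.0004  0.0273] F [ 6.9331 -3.462  -2.2636] M [-0.3788 -1.9222  1.2794] w 0.01316536869704864 64.5043158531189 t 8.725
```

```bash
python3 -m handwheel '[{"dx":0,"dy":0,"dz":0,"wx":0,"wy":0,"wz":-0.084,"claw":0},{"dx":0,"dy":0,"dz":0,"wx":0,"wy":0,"wz":-0.084,"claw":0},{"dx":0,"dy":0,"dz":0,"wx":0,"wy":0,"wz":-0.084,"claw":0},{"dx":0,"dy":0,"dz":0,"wx":0,"wy":0,"wz":-0.084,"claw":0},{"dx":0,"dy":0,"dz":0,"wx":0,"wy":0,"wz":-0.084,"claw":0},{"dx":0,"dy":0,"dz":0,"wx":0,"wy":0,"wz":-0.084,"claw":0},{"dx":0,"dy":0,"dz":0,"wx":0,"wy":0,"wz":-0.084,"claw":0},{"dx":0,"dy":0,"dz":0,"wx":0,"wy":0,"wz":0,"claw":0}]' 60; python3 -c "
from h import *
kst()"
```

```text
clock: 9.72
position: [0.6188, -0.1197, 0.0822]
tool_rot: [-3.011, -0.598, 1.381]
force: [3.4, -4.8, -11.1]
grip_width: 0.0134
finger_force: 59.2
phi -0.1877 tcp [0.0002 0.0002 0.0273] F [10.4159  3.2455 -6.2692] M [ 0.7513 -2.5768  0.0795] w 0.013424278100617353 59.17976975440979 t 9.725
```

The + stop is gone, so the knob is free. Now I turn it to fully open.

```bash
python3 -m handwheel '[{"dx":0,"dy":0,"dz":0,"wx":0,"wy":0,"wz":-0.12,"claw":0},{"dx":0,"dy":0,"dz":0,"wx":0,"wy":0,"wz":-0.12,"claw":0},{"dx":0,"dy":0,"dz":0,"wx":0,"wy":0,"wz":-0.12,"claw":0},{"dx":0,"dy":0,"dz":0,"wx":0,"wy":0,"wz":-0.12,"claw":0},{"dx":0,"dy":0,"dz":0,"wx":0,"wy":0,"wz":-0.12,"claw":0},{"dx":0,"dy":0,"dz":0,"wx":0,"wy":0,"wz":-0.12,"claw":0},{"dx":0,"dy":0,"dz":0,"wx":0,"wy":0,"wz":-0.12,"claw":0},{"dx":0,"dy":0,"dz":0,"wx":0,"wy":0,"wz":-0.1,"claw":0}]' 60; python3 -c "
from h import *
kst();print(monitor.observe()['qpos'])"
```

```text
clock: 10.72
position: [0.6199, -0.1194, 0.0824]
tool_rot: [2.695, -0.43, 2.463]
force: [11.5, -1.9, -12.7]
grip_width: 0.0131
finger_force: 59.0
phi 0.7552 tcp [-0.0001  0.0013  0.0273] F [ 9.2361 11.4492 -9.0946] M [ 2.1496 -2.7637 -0.4018] w 0.013124484636365898 58.99910867214203 t 10.725
[ 0.3552  0.8796  0.0258  1.5107 -0.6458  1.1197  1.5655]
```

```bash
python3 -m handwheel '[{"dx":0,"dy":0,"dz":0,"wx":0,"wy":0,"wz":-0.04,"claw":0},{"dx":0,"dy":0,"dz":0,"wx":0,"wy":0,"wz":0,"claw":0},{"dx":0,"dy":0,"dz":0,"wx":0,"wy":0,"wz":0,"claw":0}]' 60; python3 -c "
from h import *
kst()"; python3 -m handwheel '[{"dx":0,"dy":0,"dz":0,"wx":0,"wy":0,"wz":0.02,"claw":20},{"dx":0,"dy":0,"dz":0,"wx":0,"wy":0,"wz":0,"claw":40},{"dx":0,"dy":0,"dz":-0.5,"wx":0,"wy":0,"wz":0,"claw":50},{"dx":0,"dy":0,"dz":-2.5,"wx":0,"wy":0,"wz":0,"claw":60},{"dx":0,"dy":0,"dz":-4,"wx":0,"wy":0,"wz":0,"claw":80},{"dx":0,"dy":0,"dz":-4,"wx":0,"wy":0,"wz":0,"claw":100},{"dx":0,"dy":0,"dz":-3,"wx":0,"wy":0,"wz":0,"claw":100},{"dx":0,"dy":0,"dz":-2,"wx":0,"wy":0,"wz":0,"claw":100}]'
python3 - <<'E'
from h import *
for c in ["side","top","wrist"]:
    f=grab(c); np.savez(f"{c}1.npz",**{k:np.array(v) for k,v in f.items()}); cv2.imwrite(f"pics/{c}1.png",f["frame"])
    for n in ["knob","sleeve_mid","thin_sleeve_mid"]:
        for d in optics.masks_of(n,c)[:1]: print(c,n,d["p"],d["rect"])
a=cv2.imread("pics/wrist1.png"); 
b=cv2.resize(cv2.imread("pics/side1.png")[110:245,150:340],None,fx=3,fy=3,interpolation=3)[:384]
cv2.imwrite("pics/v.png",cv2.resize(np.hstack([cv2.copyMakeBorder(a,0,0,0,0,0),b[:384,:]]),(800,round(384*800/(512+b.shape[1])))))
p,R=cur(); print(p);
E
```

```text
clock: 11.1
position: [0.6199, -0.1195, 0.0825]
tool_rot: [2.68, -0.415, 2.497]
force: [13.0, -0.8, -11.7]
grip_width: 0.0132
finger_force: 74.2
phi 0.7898 tcp [-0.0001  0.0013  0.0274] F [ 7.7241 12.9822 -8.8427] M [ 2.374  -2.5045 -1.6988] w 0.01318778544221935 74.22970446583349 t 11.1
clock: 12.1
position: [0.6223, -0.2122, 0.2154]
tool_rot: [2.688, -0.423, 2.48]
force: [0.6, 0.2, -0.6]
grip_width: 0.0855
finger_force: 0.0
side knob 0.55 [284.6, 192.1, 34.3, 16.3]
side sleeve_mid 0.74 [355.1, 247.4, 41.5, 54.0]
side thin_sleeve_mid 0.95 [287.6, 270.1, 24.5, 27.6]
top knob 0.58 [275.8, 172.7, 22.6, 14.9]
top sleeve_mid 0.59 [138.0, 221.3, 21.7, 21.7]
wrist knob 0.88 [237.2, 135.5, 40.5, 85.9]
wrist sleeve_mid 0.41 [7.1, 193.6, 57.0, 43.8]
wrist thin_sleeve_mid 0.67 [6.7, 191.2, 55.4, 50.7]
[ 0.6222 -0.2107  0.2134]
```

View pics/v.png

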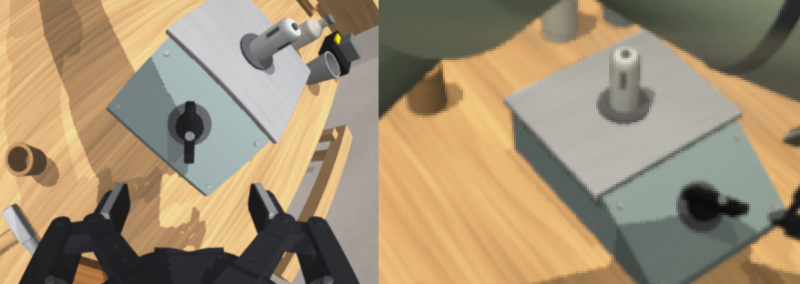

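The knob is hard against its open stop and the jaws are drawn in; in the right-hand view the drum at (627,80) shows flush slots. Next is the sleeve.

Run:
```python
from h import *
p,R=cur(); A=np.array([.46,.2,.34]); RA=down(np.radians(115))
plan(p,R,A,RA,8); plan(p,R,A,RA,10)
B=np.array([.43,.316,.22]); plan(A,RA,B,down(np.radians(126)),4)
T=cam("top")
def fit(D,rect,rad,h):
    def f(x):
        q=proj(D,cyl(rad,0,h)+[x[0],x[1],0]); return np.r_[q.min(0)-rect[:2],q.max(0)-np.array(rect[:2])-rect[2:]+1]
    r=least_squares(f,[.5,0]); return r.x, r.fun
print(fit(T,[138,221.3,21.7,21.7],.03,.08))
```

```text
8 rows: d(cm) [5.611 1.661 0.206] w [ 0.0422 -0.0642  0.0453] |d| 5.86
10 rows: d(cm) [4.496 1.309 0.13 ] w [ 0.0338 -0.0514  0.0363] |d| 4.68
4 rows: d(cm) [2.903 0.757 3.   ] w [-0.     0.    -0.048] |d| 4.24
(array([0.4344, 0.3275]), array([-1.2074,  0.6803,  1.2688, -0.7148]))
```

```bash
python3 -m handwheel '[{"dx":5.61,"dy":1.66,"dz":0.2,"wx":0.042,"wy":-0.064,"wz":0.045,"claw":100},{"dx":5.61,"dy":1.66,"dz":0.2,"wx":0.042,"wy":-0.064,"wz":0.045,"claw":100},{"dx":5.61,"dy":1.66,"dz":0.2,"wx":0.042,"wy":-0.064,"wz":0.045,"claw":100},{"dx":5.61,"dy":1.66,"dz":0.2,"wx":0.042,"wy":-0.064,"wz":0.045,"claw":100},{"dx":5.61,"dy":1.66,"dz":0.2,"wx":0.042,"wy":-0.064,"wz":0.045,"claw":100},{"dx":5.61,"dy":1.66,"dz":0.2,"wx":0.042,"wy":-0.064,"wz":0.045,"claw":100},{"dx":5.61,"dy":1.66,"dz":0.2,"wx":0.042,"wy":-0.064,"wz":0.045,"claw":100},{"dx":5.61,"dy":1.66,"dz":0.2,"wx":0.042,"wy":-0.064,"wz":0.045,"claw":100}]'; python3 -m handwheel '[{"dx":2.9,"dy":0.76,"dz":3,"wx":0,"wy":0,"wz":-0.048,"claw":100},{"dx":2.9,"dy":0.76,"dz":3,"wx":0,"wy":0,"wz":-0.048,"claw":100},{"dx":2.9,"dy":0.76,"dz":3,"wx":0,"wy":0,"wz":-0.048,"claw":100},{"dx":2.9,"dy":0.76,"dz":3,"wx":0,"wy":0,"wz":-0.048,"claw":100},{"dx":0,"dy":0,"dz":0,"wx":0,"wy":0,"wz":0,"claw":100},{"dx":0,"dy":0,"dz":0,"wx":0,"wy":0,"wz":0,"claw":100}]'
python3 - <<'E'
from h import *
f=grab("wrist"); im=f["frame"].copy(); p,R=cur(); print(p,monitor.observe()["tool_rot"])
ds=optics.masks_of("sleeve_mid","wrist")[:2]
for d in ds: print(d["p"],d["rect"])
best=ds[0]["region"]; np.save("m.npy",best)
def mod(x):
    m=np.zeros((384,512),np.uint8); cv2.fillConvexPoly(m,cv2.convexHull(np.round(projw(f,cyl(.03,0,.08)+[x[0],x[1],0])*16).astype(np.int32)),1,shift=4); return m.astype(bool)
def sc(x): m=mod(x); return -(m&best).sum()/(m|best).sum()
r=minimize(sc,[.433,.32],method="Nelder-Mead",options=dict(initial_simplex=[[.433,.32],[.443,.32],[.433,.33]],xatol=2e-4)); print(r.x,r.fun)
for h,col in ((.08,(0,0,255)),(0,(0,255,0))):
    q=projw(f,cyl(.03,h,h)[:40]+[r.x[0],r.x[1],0]); cv2.polylines(im,[np.round(q*16).astype(np.int32)],True,col,1,cv2.LINE_AA,4)
q=projw(f,cyl(.0235,.08,.08)[:40]+[r.x[0],r.x[1],0]); cv2.polylines(im,[np.round(q*16).astype(np.int32)],True,(255,0,0),1,cv2.LINE_AA,4)
cv2.imwrite("pics/w2.png",cv2.resize(im,(768,576)))
E
```

```text
clock: 13.7
position: [0.4596, 0.1984, 0.3419]
tool_rot: [3.136, -0.002, 2.01]
force: [1.1, -0.2, 0.7]
grip_width: 0.0856
finger_force: 0.0
clock: 14.45
position: [0.4304, 0.3129, 0.2218]
tool_rot: [3.137, -0.003, 2.203]
force: [1.2, -1.0, -0.3]
grip_width: 0.0852
finger_force: 0.0
[0.4307 0.3127 0.2221] [ 3.1363 -0.0034  2.2021]
0.94 [234.0, 131.4, 59.9, 66.4]
[0.4323 0.326 ] -0.7531316834708218
```

View pics/w2.png

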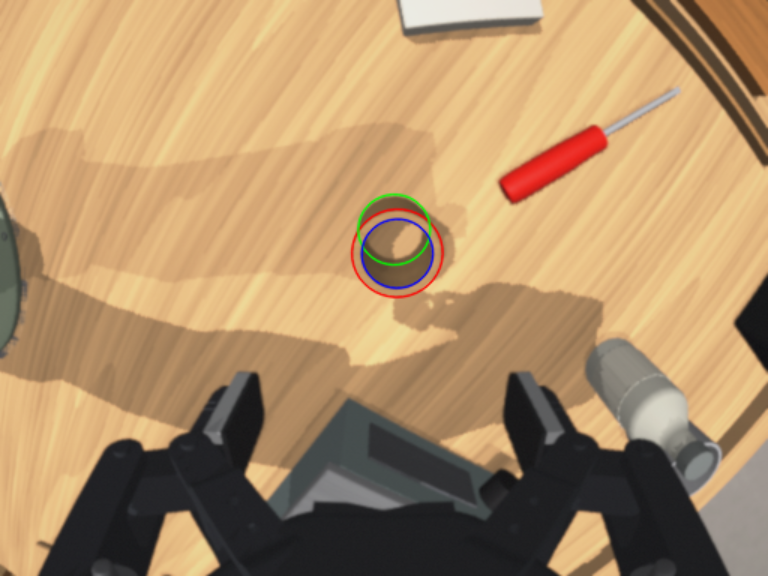

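The red and blue rim outlines match the sleeve at (397,253), so it is at about (0.432, 0.326). The gripper is clear all round; I descend.

Run:
```python
from h import *
p,R=cur(); plan(p,R,np.array([.432,.3255,.036]),down(2.2),6)
```

```text
6 rows: d(cm) [0.154 0.133 3.104] w [ 0.0009 -0.0006  0.0003] |d| 3.11
```

```bash
python3 -m handwheel '[{"dx":0.46,"dy":0.4,"dz":2,"wx":0.003,"wy":-0.002,"wz":0,"claw":100},{"dx":0.46,"dy":0.4,"dz":2,"wx":0.003,"wy":-0.002,"wz":0,"claw":100},{"dx":0,"dy":0,"dz":3,"wx":0,"wy":0,"wz":0,"claw":100},{"dx":0,"dy":0,"dz":3,"wx":0,"wy":0,"wz":0,"claw":100},{"dx":0,"dy":0,"dz":3,"wx":0,"wy":0,"wz":0,"claw":100},{"dx":0,"dy":0,"dz":3,"wx":0,"wy":0,"wz":0,"claw":100},{"dx":0,"dy":0,"dz":2.6,"wx":0,"wy":0,"wz":0,"claw":100},{"dx":0,"dy":0,"dz":0,"wx":0,"wy":0,"wz":0,"claw":100}]'; python3 -m handwheel '[{"dx":0,"dy":0,"dz":0,"wx":0,"wy":0,"wz":0,"claw":80},{"dx":0,"dy":0,"dz":0,"wx":0,"wy":0,"wz":0,"claw":50},{"dx":0,"dy":0,"dz":0,"wx":0,"wy":0,"wz":0,"claw":50},{"dx":0,"dy":0,"dz":0,"wx":0,"wy":0,"wz":0,"claw":50}]' 40;  python3 - <<'E'
from h import *
p,R=cur(); print(p,monitor.observe()["tool_rot"],monitor.observe()["force"])
f=grab("wrist"); cv2.imwrite("pics/w3.png",f["frame"])
q=projw(f,np.array([p+R@[0,0,-.019]])); print(q)
for d in optics.masks_of("sleeve_mid","wrist")[:1]: print(d["p"],d["rect"])
E
```

```text
clock: 15.55
position: [0.4296, 0.3246, 0.033]
tool_rot: [-3.136, 0.001, 2.204]
force: [-0.2, -0.7, 1.1]
grip_width: 0.0854
finger_force: 0.0
clock: 16.05
position: [0.4313, 0.3258, 0.0364]
tool_rot: [-3.141, 0.0, 2.203]
force: [-1.8, -0.8, 8.0]
grip_width: 0.0583
finger_force: 43.4
[0.4313 0.3258 0.0364] [-3.1414  0.0002  2.2035] [-1.7589 -0.8118  7.9979]
[[255.6821 269.9882]]
0.94 [189.1, 185.6, 133.8, 156.4]
```

```bash
python3 -m handwheel '[{"dx":0,"dy":0,"dz":-1.5,"wx":0,"wy":0,"wz":0,"claw":50},{"dx":0,"dy":0,"dz":-3.5,"wx":0,"wy":0,"wz":0,"claw":50},{"dx":0,"dy":0,"dz":-5,"wx":0,"wy":0,"wz":0,"claw":50},{"dx":0,"dy":0,"dz":-5,"wx":0,"wy":0,"wz":0,"claw":50},{"dx":0,"dy":0,"dz":-5,"wx":0,"wy":0,"wz":0,"claw":50},{"dx":0,"dy":0,"dz":-4,"wx":0,"wy":0,"wz":0,"claw":50},{"dx":0,"dy":0,"dz":-2.5,"wx":0,"wy":0,"wz":0,"claw":50}]'
python3 - <<'E'
from h import *
p,R=cur(); print(p)
B=np.array([.62,-.045,.30]); plan(p,R,B,down(np.radians(96)),8); plan(p,R,B,down(np.radians(96)),10)
E
```

```text
clock: 17.02
position: [0.4312, 0.3257, 0.3037]
tool_rot: [3.14, -0.0, 2.203]
force: [0.2, 0.2, -1.3]
grip_width: 0.0579
finger_force: 43.3
[0.4312 0.3257 0.3037]
8 rows: d(cm) [-5.248  0.365  0.046] w [ 0.0002 -0.      0.066 ] |d| 5.26
10 rows: d(cm) [-4.196  0.32   0.037] w [ 0.0001 -0.      0.0528] |d| 4.21
```

```bash
python3 -m handwheel '[{"dx":-5.25,"dy":0.37,"dz":0,"wx":0,"wy":0,"wz":0.066,"claw":50},{"dx":-5.25,"dy":0.37,"dz":0,"wx":0,"wy":0,"wz":0.066,"claw":50},{"dx":-5.25,"dy":0.37,"dz":0,"wx":0,"wy":0,"wz":0.066,"claw":50},{"dx":-5.25,"dy":0.37,"dz":0,"wx":0,"wy":0,"wz":0.066,"claw":50},{"dx":-5.25,"dy":0.37,"dz":0,"wx":0,"wy":0,"wz":0.066,"claw":50},{"dx":-5.25,"dy":0.37,"dz":0,"wx":0,"wy":0,"wz":0.066,"claw":50},{"dx":-5.25,"dy":0.37,"dz":0,"wx":0,"wy":0,"wz":0.066,"claw":50},{"dx":-5.25,"dy":0.37,"dz":0,"wx":0,"wy":0,"wz":0.066,"claw":50}]';python3 -m handwheel '[{"dx":0,"dy":0,"dz":0,"wx":0,"wy":0,"wz":0,"claw":50},{"dx":0,"dy":0,"dz":0,"wx":0,"wy":0,"wz":0,"claw":50},{"dx":0,"dy":0,"dz":0,"wx":0,"wy":0,"wz":0,"claw":50}]'
python3 - <<'E'
from h import *
f=grab("wrist"); im=f["frame"].copy(); p,R=cur(); print(p); cv2.imwrite("pics/w4raw.png",im)
np.savez("w4.npz",p=p,Rt=R,**{k:np.array(v) for k,v in f.items()})
def ring(c,r,h,col):
    q=projw(f,cyl(r,h,h)[:40]+[c[0],c[1],0]); cv2.polylines(im,[np.round(q*16).astype(np.int32)],True,col,1,cv2.LINE_AA,4)
    print(col,q.min(0),q.max(0))
ring(SEAT,.036,.118,(0,255,0)); ring(SEAT,.02,.196,(0,0,255))
ring(p,.03,p[2]-.036+.08,(255,0,0)); ring(p,.0235,p[2]-.036+.08,(255,0,255))
im=cv2.resize(im[40:340,120:400],None,fx=2,fy=2,interpolation=3); cv2.imwrite("pics/w4.png",im)
E
```

```text
clock: 18.02
position: [0.6205, -0.0465, 0.3019]
tool_rot: [-3.141, 0.001, 1.674]
force: [0.8, 1.4, -1.5]
grip_width: 0.0579
finger_force: 43.2
clock: 18.4
position: [0.6203, -0.0437, 0.3011]
tool_rot: [-3.141, 0.001, 1.677]
force: [0.3, 0.8, -1.7]
grip_width: 0.0578
finger_force: 43.3
[ 0.6203 -0.0438  0.301 ]
(0, 255, 0) [224.7373  37.9786] [291.8681 103.0607]
(0, 0, 255) [234.5079  39.8194] [283.7091  87.2738]
(255, 0, 0) [185.6053 241.5019] [324.9935 347.4332]
(255, 0, 255) [200.5258 256.1343] [310.1849 338.7666]
```

View pics/w4.png

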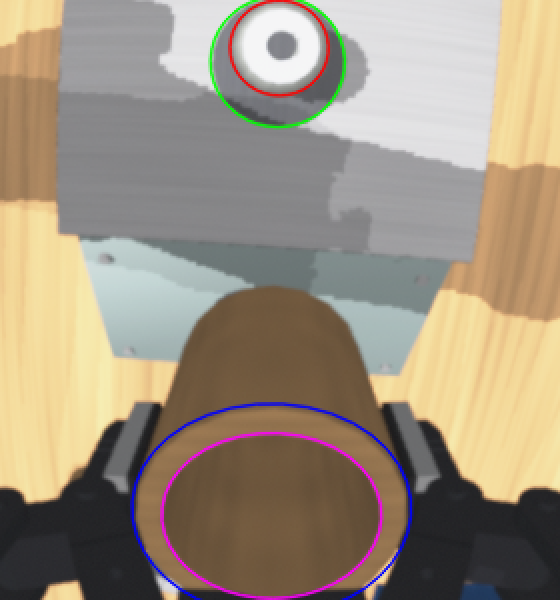

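Drum tip hole at display (282,45); the flange outline fits to about 1 px and the sleeve rim matches the grip model to under 1 mm. I'll work out the drum axis from this picture.

Run:
```python
from h import *
f=np.load("w4.npz")
r=least_squares(lambda x: (projw(f,[[x[0],x[1],.204]])-[260.75,62.25]).ravel(),SEAT[:2]); print("tip",r.x,"seat",SEAT)
# white disc / flange fit check
g=f["frame"].min(2); m=np.zeros_like(g); m[35:95,220:300]=(g[35:95,220:300]>170)
n,l,st,c=cv2.connectedComponentsWithStats(m); k=l[62,253]; print(st[k],c[k])
# sleeve offset
best=None
p=f["p"]; R=f["Rt"]; print(projw(f,[p+R@[0.03,0,-.044],p+R@[0.0235,0,-.044],p+R@[.03,0,.036]]))
q,Rc=cur(); t=r.x*.6+SEAT[:2]*.4; print(t)
plan(q,Rc,np.array([t[0],t[1],.301]),down(1.675),3)
```

```text
tip [0.6128 0.0642] seat [0.6116 0.064  0.118 ]
[ 237   43   44   40 1197] [258.5547  62.3484]
[[255.443  241.2567]
 [255.4317 255.9368]
 [255.4928 179.5681]]
[0.6123 0.0641]
3 rows: d(cm) [ 3.605  0.114 -0.002] w [-0.0003  0.0002  0.0008] |d| 3.61
```

```bash
python3 -m handwheel '[{"dx":3.64,"dy":0.12,"dz":0,"wx":0,"wy":0,"wz":0,"claw":50},{"dx":3.64,"dy":0.12,"dz":0,"wx":0,"wy":0,"wz":0,"claw":50},{"dx":3.64,"dy":0.12,"dz":0,"wx":0,"wy":0,"wz":0,"claw":50},{"dx":0,"dy":0,"dz":2,"wx":0,"wy":0,"wz":0,"claw":50},{"dx":0,"dy":0,"dz":2.5,"wx":0,"wy":0,"wz":0,"claw":50},{"dx":0,"dy":0,"dz":1,"wx":0,"wy":0,"wz":0,"claw":50},{"dx":0,"dy":0,"dz":0,"wx":0,"wy":0,"wz":0,"claw":50},{"dx":0,"dy":0,"dz":0,"wx":0,"wy":0,"wz":0,"claw":50}]'
python3 - <<'E'
from h import *
p,R=cur(); print(p,monitor.observe()["force"]); plan(p,R,np.array([.6123,.0651,.155]),down(1.675),8)
f=grab("wrist"); im=f["frame"].copy()
def ring(c,r,h,col):
    q=projw(f,cyl(r,h,h)[:40]+[c[0],c[1],0]); cv2.polylines(im,[np.round(q*16).astype(np.int32)],True,col,1,cv2.LINE_AA,4)
ring([.6123,.0641],.02,.196,(0,0,255)); ring(p,.0235,p[2]-.036+.08,(255,0,255))
a=im[150:350,150:360]; S=optics.grab_frame("side")["frame"][60:190,190:330]
cv2.imwrite("pics/w5.png",np.hstack([cv2.resize(a,(420,400),interpolation=3),cv2.resize(S,(380,400),interpolation=3)]))
E
```

```text
clock: 19.45
position: [0.6129, 0.064, 0.2464]
tool_rot: [-3.141, 0.001, 1.676]
force: [0.1, 0.2, -1.5]
grip_width: 0.0582
finger_force: 43.4
[0.6129 0.064  0.2464] [ 0.149   0.1694 -1.4646]
8 rows: d(cm) [ 0.015 -0.007  1.143] w [-0.      0.0001  0.0001] |d| 1.14
```

View pics/w5.png

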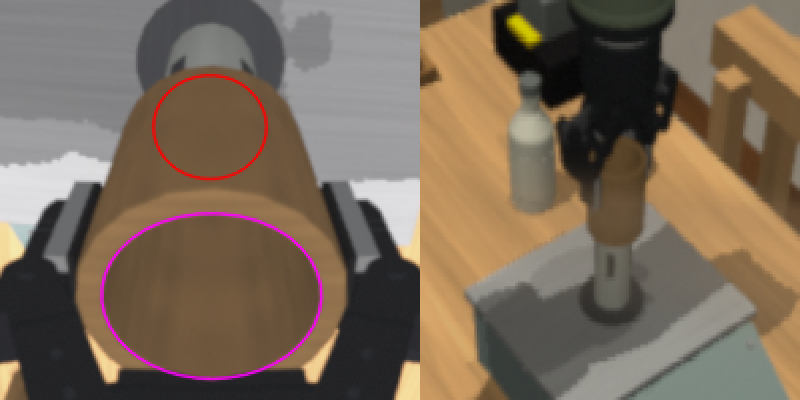

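The side view shows the sleeve (617,190) directly over the drum (613,260), and the bore matches the model. I lower it gently.

```bash
python3 -m handwheel '[{"dx":0.1,"dy":-0.05,"dz":0.5,"wx":0,"wy":0,"wz":0,"claw":50},{"dx":0,"dy":0,"dz":0.5,"wx":0,"wy":0,"wz":0,"claw":50},{"dx":0,"dy":0,"dz":0.5,"wx":0,"wy":0,"wz":0,"claw":50},{"dx":0,"dy":0,"dz":0.5,"wx":0,"wy":0,"wz":0,"claw":50},{"dx":0,"dy":0,"dz":0.5,"wx":0,"wy":0,"wz":0,"claw":50},{"dx":0,"dy":0,"dz":0,"wx":0,"wy":0,"wz":0,"claw":50}]'
```

```text
clock: 20.3
position: [0.6117, 0.0649, 0.22]
tool_rot: [-3.14, 0.001, 1.676]
force: [-0.4, -0.4, -1.4]
grip_width: 0.0583
finger_force: 43.4
```

```bash
python3 -m handwheel '[{"dx":0,"dy":0,"dz":0.8,"wx":0,"wy":0,"wz":0,"claw":50},{"dx":0,"dy":0,"dz":0.8,"wx":0,"wy":0,"wz":0,"claw":50},{"dx":0,"dy":0,"dz":0.8,"wx":0,"wy":0,"wz":0,"claw":50},{"dx":0,"dy":0,"dz":0.8,"wx":0,"wy":0,"wz":0,"claw":50},{"dx":0,"dy":0,"dz":0.8,"wx":0,"wy":0,"wz":0,"claw":50},{"dx":0,"dy":0,"dz":0.8,"wx":0,"wy":0,"wz":0,"claw":50},{"dx":0,"dy":0,"dz":0.8,"wx":0,"wy":0,"wz":0,"claw":50},{"dx":0,"dy":0,"dz":0,"wx":0,"wy":0,"wz":0,"claw":50}]'; python3 -m handwheel '[{"dx":0,"dy":0,"dz":0.3,"wx":0,"wy":0,"wz":0,"claw":50},{"dx":0,"dy":0,"dz":0.3,"wx":0,"wy":0,"wz":0,"claw":50},{"dx":0,"dy":0,"dz":0,"wx":0,"wy":0,"wz":0,"claw":50}]'
```

```text
clock: 21.3
position: [0.6116, 0.0647, 0.1638]
tool_rot: [-3.139, 0.001, 1.676]
force: [-0.8, -0.4, -1.5]
grip_width: 0.058
finger_force: 43.4
clock: 21.68
position: [0.6118, 0.0648, 0.1583]
tool_rot: [-3.14, 0.001, 1.676]
force: [-0.1, 0.2, -1.3]
grip_width: 0.0582
finger_force: 43.4
```

```bash
python3 -m handwheel '[{"dx":0,"dy":0,"dz":0.2,"wx":0,"wy":0,"wz":0,"claw":50},{"dx":0,"dy":0,"dz":0.2,"wx":0,"wy":0,"wz":0,"claw":50},{"dx":0,"dy":0,"dz":0,"wx":0,"wy":0,"wz":0,"claw":50}]'; python3 -m handwheel '[{"dx":0,"dy":0,"dz":0.1,"wx":0,"wy":0,"wz":0,"claw":50},{"dx":0,"dy":0,"dz":0,"wx":0,"wy":0,"wz":0,"claw":50}]'
```

```text
clock: 22.05
position: [0.6119, 0.0647, 0.1545]
tool_rot: [-3.14, 0.001, 1.675]
force: [-0.6, -1.2, -0.4]
grip_width: 0.058
finger_force: 43.4
clock: 22.3
position: [0.6119, 0.0647, 0.1544]
tool_rot: [-3.141, 0.001, 1.675]
force: [-6.6, -0.8, 14.9]
grip_width: 0.058
finger_force: 44.8
```

Contact comes at z = 0.154, which is exactly fully home. I release and retreat.

```bash
python3 -m handwheel '[{"dx":0,"dy":0,"dz":-0.1,"wx":0,"wy":0,"wz":0,"claw":75},{"dx":0,"dy":0,"dz":0,"wx":0,"wy":0,"wz":0,"claw":100},{"dx":0,"dy":0,"dz":0,"wx":0,"wy":0,"wz":0,"claw":100},{"dx":0,"dy":0,"dz":-2,"wx":0,"wy":0,"wz":0,"claw":100},{"dx":0,"dy":0,"dz":-5,"wx":0,"wy":0,"wz":0,"claw":100},{"dx":0,"dy":0,"dz":-5,"wx":0,"wy":0,"wz":0,"claw":100},{"dx":-3,"dy":0,"dz":-4,"wx":0,"wy":0,"wz":0,"claw":100},{"dx":-4,"dy":0,"dz":0,"wx":0,"wy":0,"wz":0,"claw":100}]'
python3 - <<'E'
from h import *
f=grab("wrist"); W=f["frame"].copy()
for h in (.118,.198):
    q=projw(f,cyl(.03,h,h)[:40]+[.6121,.0645,0]); cv2.polylines(W,[np.round(q*16).astype(np.int32)],True,(0,0,255),1,cv2.LINE_AA,4)
S=optics.grab_frame("side")["frame"]
cv2.imwrite("pics/end.png",np.hstack([cv2.resize(W[0:260,120:400],(400,371)),cv2.resize(S[60:330,190:430],(330,371),interpolation=3)]))
E
```

```text
clock: 23.3
position: [0.6205, -0.0047, 0.3177]
tool_rot: [3.138, 0.001, 1.677]
force: [0.7, 0.2, -1.3]
grip_width: 0.0855
finger_force: 0.0
```

View pics/end.png

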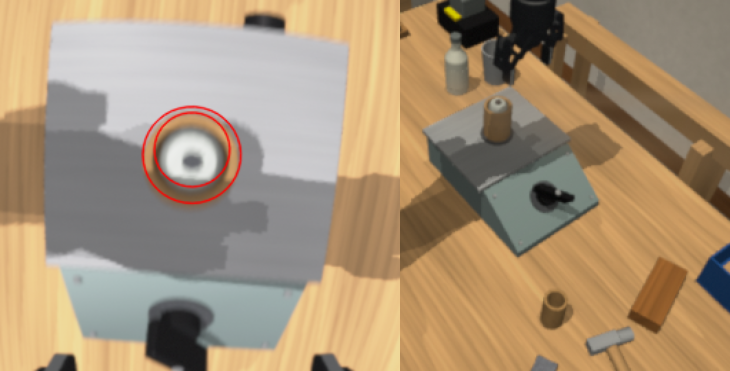

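The sleeve sits on the drum at (191,155), matching the home outline with the drum tip just showing. The knob is open, and the thin sleeve, bottle and offcut are all still standing in place.

```bash
python3 -m handwheel '[{"dx":0,"dy":0,"dz":0,"wx":0,"wy":0,"wz":0,"claw":100},{"dx":0,"dy":0,"dz":0,"wx":0,"wy":0,"wz":0,"claw":100}]'; python3 -c "
from workcell import job_done
print(job_done())"
```

```text
clock: 23.65
position: [0.6193, -0.0035, 0.3142]
tool_rot: [-3.14, 0.001, 1.677]
force: [0.1, -0.2, 0.4]
grip_width: 0.0853
finger_force: 0.0
the job is handed in; nothing more can be done
None
```

I freed the knob and turned it fully open, seated the wider sleeve home on the flange and released it, left the thin sleeve, glue bottle and offcut untouched, and handed the job in at 23.7 s; no verdict was returned.

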